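# Find the stop weight that grips and set it on the chute

### The arm

A 6-joint arm with a two-finger parallel gripper is mounted at the origin on the work surface. World frame = base frame: x ahead of the robot, y to its left, z up, the work surface at z = 0. Lengths are in m, angles in degrees, forces in N, time in s.
With the tool pointing down it reaches from about 0.35 to 0.875 m from the base axis. Payload 4.2 kg.
Tool frame: the origin (TCP) lies at the very end of the fingers, on their centre line; the grasp point (between the pads) lies 19 mm behind it; z points along the fingers, y is the line along which they close (so a half turn about z gives the same grasp; the last joint's range is limited). The gripper opens to 87 mm and grips with 3 to 60 N. Pads are 19 mm wide; open, the fingers measure 117 mm over their backs; the gripper's body (75 mm by 190 mm) begins 51 mm behind the grasp point.
Start: joints at [-61.96, 22.042, 0.453, 0, -68.411, -14.817], TCP at [0.143, -0.608, 0.223] pointing down, gripper open.
Joint ranges: [-179.83, 179.83], [-69.29, 118.12], [-61.27, 80.66], [-181.25, 117.63], [-171.15, -9.14], [-177.46, 177.46]. Speed limits (degrees/s): [159.86, 159.86, 180, 180, 180, 180].

### API

Orientations are given as a 3x3 rotation matrix whose columns are the frame's x, y, z axes.
In Python, from station import monitor, cams, ticket gives the robot as it stands.
- The arm moves only by the tool drive_tool, never from a script. Its argument "moves" is a list of rows, each an object with "delta_pos": the shift along the tool's x, y, z in mm, a list of three; "turn": the turn about the tool's z in rad; "claw": the opening, from 0 (shut) to 1 (fully open). A call has 1 to 12 rows; each row shifts and turns the commanded pose from where the row before left it, along the tool's axes as they then stand; what a row does not reach is not made up. A row lasts 1/8 s, in which the tool goes at most 62.5 mm and 10.7 degrees, less where a joint would pass 70% of its speed; a pose out of reach is approached as far as the arm can. A call is refused whole if a number of a shift passes 62.5 or a number of a turn 0.188, either way. A call with a gripper value outside its range is refused whole. The fingers move at their own pace and stop on an object; the grip force is fixed at half the most. Time passes only in rows, so rows that do not move let the fingers close. It gives the time, the measured TCP pose, the force, the opening and the grip force at its end, in the units of the state.
- monitor.sense(): the state, without advancing time (a new reading comes with each control period).
- cams.capture(name): name is "side" or "top" or "wrist"; returns a dict with "color" (400x640x3 uint8, red, green, blue), "range_z" (400x640 float32, m along the optical axis (not along the pixel's ray), 0 where there is no reading), "vertical_fov" (degrees; the focal length in pixels is half the picture's height over the tangent of half this angle, whatever the lens; pixels are square), "cx", "cy" (the principal point, pixels), "dist" ([k1, k2, p1, p2, k3] as OpenCV has them; the pictures are not rectified), "extrinsics" (4x4, takes a point from camera to world coordinates). Camera axes: x right, y down, z forward; pixel columns grow to the right and rows downward; lengths in m; the calibration is good to about 2 mm. A picture is of the moment at which its call begins.
- ticket.finish_job(): hands the job in; it is judged then, once.
The state is a dict: "time_s": time; "joints": joint angles; "joint_velocities": joint speeds; "effort": joint torques, N m; "tcp_pos": TCP position; "ee_rot": TCP orientation; "wrist_force": force on the tool from outside, world axes, zero at the start; "moment": the same for the moment, N m; "gripper_width": opening from 0.0 (shut) to 1.0 (fully open); "gripper_force": force on a finger pad.
Only numpy, scipy, OpenCV 4.12 (cv2) and the standard library are available. Lean on these libraries where they do the work, as an engineer would, in place of code of your own. Each camera call takes 0.05 s, during which the arm holds its last target. There are 200 camera calls.

### The job

Exactly one of the three identical iron stop weights still has a fresh, grippy sole; the other two soles have gone slick, which shows only in how hard a weight drags along the worktop. Find the gripping one by dragging them gently, then stand it gently in the middle of the sloped brass chute so that it stays there by itself, and leave the other two standing upright on the worktop. No weight may slide down into the walnut tray or be tipped over, and the compass housing, gauge and mirror stay where they are.

Things in the scene. Friction and masses are not known exactly. Their poses are not given: they have to be found in the camera images.
- weight_a: Black iron stop weight, one of three alike: base 76 x 76 x 22 mm; on its middle an upright round grip post, 28 mm diameter, from 22 to 62 mm above the base's underside. About 0.85 kg (+-12 %). Under the base a captive round sole, 56 mm diameter, sticks out 2.5 mm (4.5 mm when lifted). Origin: centre of the base's underside, 2.5 mm above what it stands on; z up through the post, x, y square to its sides. The white enamel worktop is level.
- weight_b: Second stop weight, same size, look and origin as weight_a. Any one of the three may have the fresh sole. Pushed slowly and level along the worktop low on the post or on the base, the weight with the fresh sole resists with about 4 to 7 N, a slick one with under 1 N (the first touch can add 1 to 2 N for a moment; the push fades once the pusher stops, so feel it on the move).
- weight_c: Third stop weight, same size, look and origin as weight_a. The three stand in a row along y, 120 mm or more apart, turned by up to 0.3 rad, with at least 60 mm of free worktop on their far (+x) side.
- bed: Fixed sloped brass plate of the chute, 200 mm long (x, downhill) and 130 mm wide (y), 3 mm thick lips 8 mm high along the long sides, 124 mm clear between them. Origin: centre of its upper face, 85 mm above the worktop; z square out of the plate. Slope 18 degrees: a fresh sole holds, a slick one slides. A shelf with tins begins 105 mm uphill of the origin, tins up to 95 mm above the plate's centre.
- tray: Walnut catch tray at the foot of the chute, fixed on the worktop: open box 115 mm (x, away from the chute) x 160 mm (y) x 32 mm high, wall 6 mm. Origin: centre of its underside, z up.
- compass: Brown bakelite compass housing, bystander: disc of 90 mm diameter, 34 mm high. Origin: centre of its underside, on the worktop.
- gauge: Brass bourdon gauge on a walnut foot, bystander: foot 60 x 80 mm, dial of 90 mm diameter standing up to 130 mm. Origin: centre of its underside, on the worktop.
- mirror: Chrome hinged sight mirror on a plate 70 x 80 mm, bystander, 95 mm high. Origin: centre of its underside, on the worktop.
Not all that is in view belongs to the job. Leave any blue look-alike of the weight_c alone.

How it is judged (in metres and radians):
On the way:
1. one weight is lifted clear off the worktop (by more than 20 mm) (height (world z) of any of weight_a, weight_b, weight_c above 0.0225 m), for 0.1 s.
At the end, for the whole second after the job is handed in: One weight stands at rest by itself on the brass bed: origin within 35 mm of the bed's origin along the slope, 20 mm across and 7 mm off it, flat to it within 4.5 degrees. The other two stand at rest upright (4.5 degrees) on the worktop, underside below 8 mm ((((x of weight_a in the frame of bed between -0.035 and 0.035 m and y of weight_a in the frame of bed between -0.02 and 0.02 m and z of weight_a in the frame of bed between -0.002 and 0.007 m and angle between the z axis of weight_a and the z axis of bed, either way round below 0.08 rad and linear speed of weight_a below 0.01 m/s) and (height (world z) of weight_b below 0.008 m and angle between weight_b's own z axis and vertical below 0.08 rad and linear speed of weight_b below 0.01 m/s) and (height (world z) of weight_c below 0.008 m and angle between weight_c's own z axis and vertical below 0.08 rad and linear speed of weight_c below 0.01 m/s)) or ((x of weight_b in the frame of bed between -0.035 and 0.035 m and y of weight_b in the frame of bed between -0.02 and 0.02 m and z of weight_b in the frame of bed between -0.002 and 0.007 m and angle between the z axis of weight_b and the z axis of bed, either way round below 0.08 rad and linear speed of weight_b below 0.01 m/s) and (height (world z) of weight_a below 0.008 m and angle between weight_a's own z axis and vertical below 0.08 rad and linear speed of weight_a below 0.01 m/s) and (height (world z) of weight_c below 0.008 m and angle between weight_c's own z axis and vertical below 0.08 rad and linear speed of weight_c below 0.01 m/s)) or ((x of weight_c in the frame of bed between -0.035 and 0.035 m and y of weight_c in the frame of bed between -0.02 and 0.02 m and z of weight_c in the frame of bed between -0.002 and 0.007 m and angle between the z axis of weight_c and the z axis of bed, either way round below 0.08 rad and linear speed of weight_c below 0.01 m/s) and (height (world z) of weight_a below 0.008 m and angle between weight_a's own z axis and vertical below 0.08 rad and linear speed of weight_a below 0.01 m/s) and (height (world z) of weight_b below 0.008 m and angle between weight_b's own z axis and vertical below 0.08 rad and linear speed of weight_b below 0.01 m/s)))); the robot touches nothing.
It fails at once if a weight slides down off the foot of the chute or gets into the tray ((x of weight_a in the frame of tray between -0.0575 and 0.0575 m and y of weight_a in the frame of tray between -0.08 and 0.08 m and z of weight_a in the frame of tray below 0.065 m) or (x of weight_b in the frame of tray between -0.0575 and 0.0575 m and y of weight_b in the frame of tray between -0.08 and 0.08 m and z of weight_b in the frame of tray below 0.065 m) or (x of weight_c in the frame of tray between -0.0575 and 0.0575 m and y of weight_c in the frame of tray between -0.08 and 0.08 m and z of weight_c in the frame of tray below 0.065 m)).
It fails at once if a weight is tipped over (more than 35 degrees) (angle between any of weight_a, weight_b, weight_c's own z axis and vertical above 0.61 rad).
It fails at once if the brass bed is pressed or struck with more than 50 N (contact force between bed and anything else above 50 N).
It fails at once if a weight standing on the worktop is knocked or shoved faster than 0.4 m/s ((height (world z) of weight_a below 0.008 m and linear speed of weight_a above 0.4 m/s) or (height (world z) of weight_b below 0.008 m and linear speed of weight_b above 0.4 m/s) or (height (world z) of weight_c below 0.008 m and linear speed of weight_c above 0.4 m/s)).
It fails at once if the compass housing, the gauge or the mirror is shifted by more than 15 mm (distance of any of compass, gauge, mirror from where it was at the start of the episode above 0.015 m).
It also fails if it takes over 72 s, if anything falls off the work surface, if the arm or the gripper's body presses on something with over 40 N, if the wrist force passes 120 N, or if a joint passes its speed limit or range.

## Working session

There is one attempt and no reset: what is moved stays moved. The work goes in short steps, Python scripts to look and compute and a tool call to move; the robot and the scene stay as the last step left them, time stands still between calls to the robot, and variables do not carry over. Pictures are saved under pics/ and viewed, at most 10 in all, crops included, and the job is handed in when it is done.

Besides the shell and the picture viewer there is one more tool, called after "Request:" as name([rows], argument=value, ...), one row to a line, values as JSON. drive_tool: Moves the arm, as the interface text tells. Its arguments: {"type":"object","properties":{"moves":{"type":"array","items":{"type":"object","properties":{"delta_pos":{"type":"array","items":{"type":"number"}},"turn":{"type":"number"},"claw":{"type":"number"}}}}},"required":["moves"]}

```bash
mkdir -p pics
cat > h.py <<'E'
import numpy as np,cv2
from station import monitor,cams,ticket
def cap(n):
    c=cams.capture(n);h=c["color"].shape[0]
    f=h/2/np.tan(np.radians(c["vertical_fov"])/2)
    c["K"]=np.array([[f,0,c["cx"]],[0,f,c["cy"]],[0,0,1.]]);return c
def pts(c,uv):
    return cv2.undistortPoints(np.array(uv,float).reshape(-1,1,2),c["K"],np.array(c["dist"],float)).reshape(-1,2)
def plane(c,uv,z):
    n=pts(c,uv);T=np.array(c["extrinsics"]);d=np.c_[n,np.ones(len(n))]@T[:3,:3].T;o=T[:3,3]
    return o+d*((z-o[2])/d[:,2])[:,None]
def cloud(c):
    r=c["range_z"];h,w=r.shape;u,v=np.meshgrid(np.arange(w),np.arange(h))
    n=pts(c,np.c_[u.ravel(),v.ravel()]);T=np.array(c["extrinsics"])
    P=np.c_[n,np.ones(len(n))]*r.reshape(-1,1);P=P@T[:3,:3].T+T[:3,3];P[r.ravel()==0]=np.nan
    return P.reshape(h,w,3)
def save(c,n): cv2.imwrite("pics/"+n,c["color"][:,:,::-1])
E
python3 - <<'E'
from h import *
s=monitor.sense()
print(s["time_s"],s["tcp_pos"],s["ee_rot"],s["wrist_force"],s["gripper_width"])
for n in("top","side"):
    c=cap(n);save(c,n+"0.png");np.save(n+".npy",cloud(c));print(n,np.array(c["extrinsics"]).round(3).tolist())
E
```

```text
0.0 [ 0.1428463  -0.60783046  0.22145039] [[-9.73519853e-01 -2.28601644e-01 -6.19032536e-04]
 [-2.28602451e-01  9.73517569e-01  2.11246156e-03]
 [ 1.19726864e-04  2.19803562e-03 -9.99997577e-01]] [0.52292863 0.20305892 0.08988184] 1.00173588605094
top [[0.017, -0.984, 0.175, 0.382], [-1.0, -0.019, -0.008, -0.016], [0.011, -0.175, -0.984, 0.997], [0.0, 0.0, 0.0, 1.0]]
side [[-0.967, -0.187, 0.171, 0.342], [-0.253, 0.72, -0.645, 0.797], [-0.003, -0.668, -0.744, 1.023], [0.0, 0.0, 0.0, 1.0]]
```

View pics/top0.png

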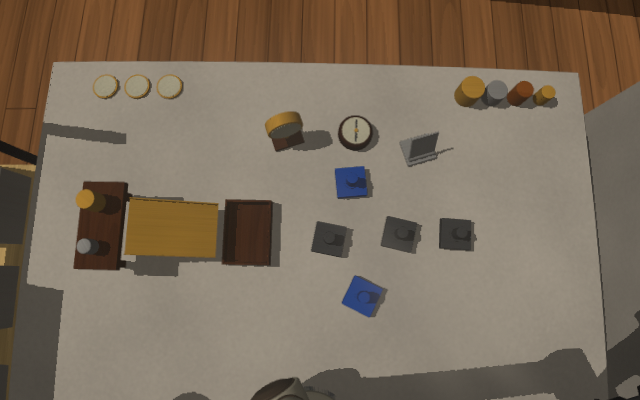

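View pics/side0.png

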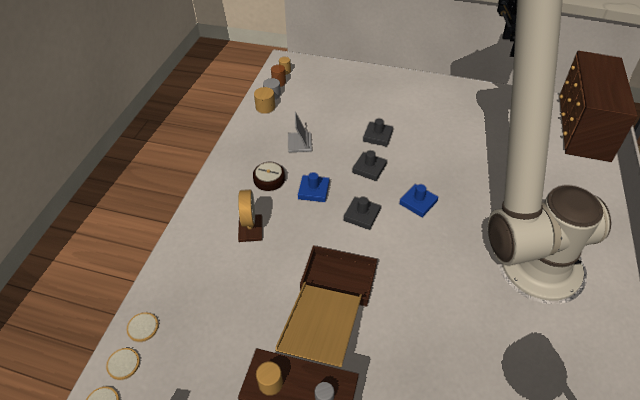

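The top view shows the black weights at px (330,239), (400,234) and (456,234), and two blue decoys at (351,183) and (362,296). The chute is at (172,228), running downhill to the right into the tray at (248,233). The side view agrees. Next I'll measure them.

Run:
```python
from h import *
img=cv2.imread("pics/top0.png");P=np.load("top.npy");Ps=np.load("side.npy");im2=cv2.imread("pics/side0.png")
for nm,I,Q,cs in(("top",img,P,[(330,239),(400,234),(456,234)]),("side",im2,Ps,[(362,211),(369,165),(377,132)])):
  for u,v in cs:
    q=Q[v-26:v+27,u-26:u+27].reshape(-1,3);col=I[v-26:v+27,u-26:u+27].reshape(-1,3).astype(int)
    dark=col.max(1)<90
    a=q[(q[:,2]>.054)&(q[:,2]<.075)&dark];b=q[(q[:,2]>.015)&(q[:,2]<.032)&dark]
    r=cv2.minAreaRect((b[:,:2]*1000).astype(np.float32))
    print(nm,"post",len(a),a.mean(0).round(4),"rng",np.ptp(a,0).round(3),"base",len(b),[np.round(x,1) for x in r],b[:,2].mean().round(4))
# bed
for nm,I,Q in(("top",img,P),("side",im2,Ps)):
  hsv=cv2.cvtColor(I,cv2.COLOR_BGR2HSV);x0,y0,x1,y1=(125,195,220,262) if nm=="top" else (275,280,365,366)
  m=np.zeros(I.shape[:2],bool);m[y0:y1,x0:x1]=1
  m&=(hsv[...,0]>12)&(hsv[...,0]<32)&(hsv[...,1]>110)&(Q[...,2]>.03)&(Q[...,2]<.14)
  q=Q[m];A=np.c_[q[:,:2],np.ones(len(q))];k=np.linalg.lstsq(A,q[:,2],rcond=None)[0]
  for _ in range(3):
    e=abs(A@k-q[:,2])<.005;k=np.linalg.lstsq(A[e],q[e,2],rcond=None)[0]
  r=cv2.minAreaRect((q[:,:2]*1000).astype(np.float32));n=np.array([-k[0],-k[1],1]);n/=np.linalg.norm(n)
  print(nm,"bed",len(q),e.sum(),[np.round(x,1) for x in r],"n",n.round(4),"tilt",np.degrees(np.arccos(n[2])),"dir",np.degrees(np.arctan2(n[1],n[0])),"z at c",k[0]*r[0][0]/1e3+k[1]*r[0][1]/1e3+k[2])
  print(q.min(0),q.max(0))
for nm,(u,v) in dict(tray=(248,233),comp=(355,132),gauge=(287,135),mir=(420,150),bl1=(351,183),bl2=(362,296)).items():
    print(nm,P[v,u].round(3))
print("worktop",P[330,200],P[180,200])
```

```text
top post 106 [ 0.4607 -0.0393  0.0641] rng [0.026 0.024 0.013] base 833 [array([460.9, -39.4]), array([75.9, 75.6]), np.float64(79.8)] 0.0243
top post 106 [ 0.4755 -0.2123  0.0638] rng [0.026 0.024 0.012] base 800 [array([ 476.1, -213.4]), array([74.4, 76.5]), np.float64(77.3)] 0.024
top post 106 [ 0.4778 -0.3553  0.0632] rng [0.026 0.024 0.013] base 795 [array([ 478. , -356.4]), array([76.6, 76.6]), np.float64(86.5)] 0.0238
side post 89 [ 0.4621 -0.037   0.0638] rng [0.026 0.025 0.016] base 577 [array([462.1, -39. ]), array([77.2, 76.1]), np.float64(79.3)] 0.0251
side post 68 [ 0.4778 -0.2111  0.0641] rng [0.026 0.026 0.015] base 531 [array([ 475.8, -256. ]), array([168.2,  85.8]), np.float64(86.8)] 0.0245
side post 128 [ 0.4782 -0.2785  0.0634] rng [0.028 0.173 0.015] base 422 [array([ 482.4, -312.9]), array([171.8,  76.9]), np.float64(86.3)] 0.0251
top bed 5001 4734 [array([473.4, 331. ]), array([131.2, 199.9]), np.float64(0.1)] n [-2.000e-04 -3.099e-01  9.508e-01] tilt 18.054805666644842 dir -90.03417396775538 z at c 0.08655909695137434
[0.40791404 0.23099507 0.05021619] [0.53907958 0.43102026 0.1262071 ]
side bed 4644 4388 [array([475. , 328.1]), array([138.6, 242.9]), np.float64(2.6)] n [ 4.000e-04 -3.108e-01  9.505e-01] tilt 18.104855849974477 dir -89.91791388510387 z at c 0.08719971624971143
[0.41002238 0.20989716 0.03000181] [0.54947079 0.45194004 0.12949953]
tray [0.472 0.163 0.006]
comp [ 0.735 -0.103  0.033]
gauge [0.715 0.07  0.054]
mir [ 0.688 -0.268  0.039]
bl1 [ 0.594 -0.091  0.059]
bl2 [ 0.326 -0.118  0.061]
worktop [0.232501   0.2713384  0.00068133] [0.60753057 0.29598556 0.00189487]
```

Request:
drive_tool([
  {"delta_pos": [-48,21.1,0]},
  {"delta_pos": [-48,21.1,0]},
  {"delta_pos": [-48,21.1,0]},
  {"delta_pos": [-48,21.1,0]},
  {"delta_pos": [-48,21.1,0]},
  {"delta_pos": [-48,21.1,0]},
  {"delta_pos": [-48,21.1,0]},
  {"delta_pos": [-48,21.1,0]},
  {"turn": -0.1675},
  {"turn": -0.1675},
  {"turn": -0.1675},
  {"turn": -0.1675},
])

```text
invalid input
```

Request:
drive_tool([
  {"turn": -0.1675,"delta_pos": [0,0,30]},
  {"turn": -0.1675,"delta_pos": [0,0,30]},
  {"turn": -0.1675,"delta_pos": [0,0,30]},
  {"turn": -0.1675,"delta_pos": [0,0,20]},
  {"delta_pos": [0,0,0]},
  {"delta_pos": [0,0,0]},
])

```text
invalid input
```

Request:
drive_tool([
  {"delta_pos": [-48,21.1,0],"turn": 0,"claw": 1},
  {"delta_pos": [-48,21.1,0],"turn": 0,"claw": 1},
  {"delta_pos": [-48,21.1,0],"turn": 0,"claw": 1},
  {"delta_pos": [-48,21.1,0],"turn": 0,"claw": 1},
  {"delta_pos": [-48,21.1,0],"turn": 0,"claw": 1},
  {"delta_pos": [-48,21.1,0],"turn": 0,"claw": 1},
  {"delta_pos": [-48,21.1,0],"turn": 0,"claw": 1},
  {"delta_pos": [-48,21.1,0],"turn": 0,"claw": 1},
  {"delta_pos": [0,0,0],"turn": -0.1675,"claw": 1},
  {"delta_pos": [0,0,0],"turn": -0.1675,"claw": 1},
  {"delta_pos": [0,0,0],"turn": -0.1675,"claw": 1},
  {"delta_pos": [0,0,0],"turn": -0.1675,"claw": 1},
])

```text
time_s: 1.6
tcp_pos: [0.478, -0.3559, 0.2219]
ee_rot: [[-0.617, -0.787, -0.001], [-0.787, 0.617, 0.001], [0.0, 0.001, -1.0]]
wrist_force: [-0.3, -0.9, -0.2]
gripper_width: 1.006
gripper_force: 0.0
```

Request:
drive_tool([
  {"delta_pos": [0,0,30],"turn": -0.1675,"claw": 1},
  {"delta_pos": [0,0,30],"turn": -0.1675,"claw": 1},
  {"delta_pos": [0,0,30],"turn": -0.1675,"claw": 1},
  {"delta_pos": [0,0,20],"turn": -0.1675,"claw": 1},
  {"delta_pos": [0,0,0],"turn": 0,"claw": 1},
  {"delta_pos": [0,0,0],"turn": 0,"claw": 1},
])

```text
time_s: 2.35
tcp_pos: [0.4787, -0.3565, 0.1133]
ee_rot: [[-0.002, -1.0, 0.001], [-1.0, 0.002, -0.001], [0.001, -0.001, -1.0]]
wrist_force: [-0.3, 0.2, 0.8]
gripper_width: 0.998
gripper_force: 0.0
```

Run:
```python
from h import *
c=cap("wrist");save(c,"w1.png");P=cloud(c);s=monitor.sense();print(s["joints"],s["wrist_force"])
q=P.reshape(-1,3);d=c["color"].reshape(-1,3).max(1)<100
a=q[d&(q[:,2]>.056)&(q[:,2]<.072)];a=a[abs(a[:,1]+.356)<.03]
print(len(a),a.mean(0),a.min(0),a.max(0))
```

```text
[-2.11419586e+01  2.48345806e+01 -1.20545958e+01  2.00188565e-02
 -5.29989277e+01  2.10313965e+01] [-0.42947979  0.01663318 -0.26839678]
1275 [ 0.48084079 -0.35991063  0.06341474] [ 0.46719188 -0.37251414  0.05601134] [ 0.49478618 -0.34505075  0.0658999 ]
```

View pics/w1.png

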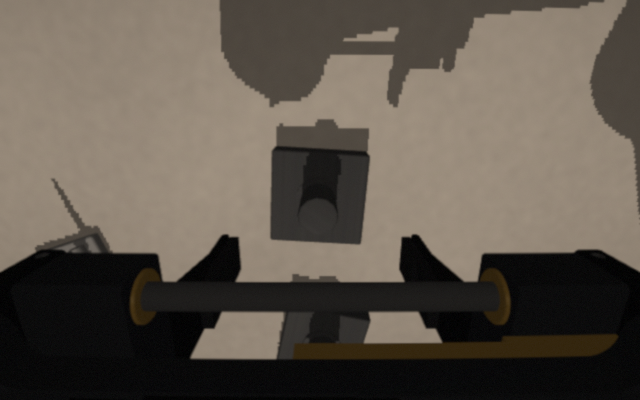

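Request:
drive_tool([
  {"delta_pos": [0,0,20],"turn": 0,"claw": 1},
  {"delta_pos": [0,0,20],"turn": 0,"claw": 1},
  {"delta_pos": [0,0,20],"turn": 0,"claw": 1},
  {"delta_pos": [0,0,15],"turn": 0,"claw": 1},
  {"delta_pos": [0,0,9],"turn": 0,"claw": 1},
  {"delta_pos": [0,-8,0],"turn": 0,"claw": 1},
  {"delta_pos": [0,-8,0],"turn": 0,"claw": 1},
  {"delta_pos": [0,-6,0],"turn": 0,"claw": 1},
])

```text
time_s: 3.4
tcp_pos: [0.5015, -0.3564, 0.0293]
ee_rot: [[0.0, -1.0, 0.002], [-1.0, -0.0, -0.001], [0.001, -0.002, -1.0]]
wrist_force: [0.2, -0.7, 0.4]
gripper_width: 1.0
gripper_force: 0.0
```

Request:
drive_tool([
  {"delta_pos": [0,-2.5,0],"turn": 0,"claw": 1},
  {"delta_pos": [0,-2.5,0],"turn": 0,"claw": 1},
  {"delta_pos": [0,-2.5,0],"turn": 0,"claw": 1},
  {"delta_pos": [0,-2.5,0],"turn": 0,"claw": 1},
  {"delta_pos": [0,-2.5,0],"turn": 0,"claw": 1},
  {"delta_pos": [0,-2.5,0],"turn": 0,"claw": 1},
  {"delta_pos": [0,-2.5,0],"turn": 0,"claw": 1},
])

```text
time_s: 4.28
tcp_pos: [0.5175, -0.3562, 0.0285]
ee_rot: [[-0.0, -1.0, -0.001], [-1.0, 0.0, 0.0], [-0.0, 0.001, -1.0]]
wrist_force: [-2.3, -0.7, 1.4]
gripper_width: 1.001
gripper_force: 0.9
```

Request:
drive_tool([
  {"delta_pos": [0,-2.5,0],"turn": 0,"claw": 1},
  {"delta_pos": [0,-2.5,0],"turn": 0,"claw": 1},
])

```text
time_s: 4.53
tcp_pos: [0.5228, -0.3562, 0.0286]
ee_rot: [[0.0, -1.0, -0.0], [-1.0, -0.0, 0.0], [-0.0, 0.0, -1.0]]
wrist_force: [-1.4, 0.0, 1.5]
gripper_width: 1.0
gripper_force: 0.9
```

Request:
drive_tool([
  {"delta_pos": [0,-2.5,0],"turn": 0,"claw": 1},
  {"delta_pos": [0,-2.5,0],"turn": 0,"claw": 1},
])

```text
time_s: 4.78
tcp_pos: [0.5279, -0.3562, 0.0286]
ee_rot: [[0.0, -1.0, -0.0], [-1.0, -0.0, -0.0], [0.0, 0.0, -1.0]]
wrist_force: [-1.9, 0.5, 0.5]
gripper_width: 0.998
gripper_force: 0.9
```

Request:
drive_tool([
  {"delta_pos": [0,15,0],"turn": 0,"claw": 1},
  {"delta_pos": [0,10,-10],"turn": 0,"claw": 1},
  {"delta_pos": [0,0,-31],"turn": 0,"claw": 1},
  {"delta_pos": [0,0,-31],"turn": 0,"claw": 1},
  {"delta_pos": [-36,6,0],"turn": 0,"claw": 1},
  {"delta_pos": [-36,6,0],"turn": 0,"claw": 1},
  {"delta_pos": [-36,6,0],"turn": 0,"claw": 1},
  {"delta_pos": [-36,7,0],"turn": 0,"claw": 1},
  {"delta_pos": [0,0,0],"turn": 0,"claw": 1},
  {"delta_pos": [0,0,25],"turn": 0,"claw": 1},
  {"delta_pos": [0,0,25],"turn": 0,"claw": 1},
  {"delta_pos": [0,0,15],"turn": 0,"claw": 1},
])

```text
time_s: 6.28
tcp_pos: [0.4774, -0.213, 0.0349]
ee_rot: [[-0.001, -1.0, -0.0], [-1.0, 0.001, -0.0], [0.0, 0.0, -1.0]]
wrist_force: [0.6, -0.4, -0.5]
gripper_width: 0.995
gripper_force: 0.0
```

Request:
drive_tool([
  {"delta_pos": [0,0,6],"turn": 0,"claw": 1},
  {"delta_pos": [0,-8,0],"turn": 0,"claw": 1},
  {"delta_pos": [0,-8,0],"turn": 0,"claw": 1},
  {"delta_pos": [0,-7,0],"turn": 0,"claw": 1},
  {"delta_pos": [0,-2.5,0],"turn": 0,"claw": 1},
  {"delta_pos": [0,-2.5,0],"turn": 0,"claw": 1},
  {"delta_pos": [0,-2.5,0],"turn": 0,"claw": 1},
  {"delta_pos": [0,-2.5,0],"turn": 0,"claw": 1},
  {"delta_pos": [0,-2.5,0],"turn": 0,"claw": 1},
  {"delta_pos": [0,-2.5,0],"turn": 0,"claw": 1},
])

```text
time_s: 7.52
tcp_pos: [0.5078, -0.2122, 0.0288]
ee_rot: [[-0.001, -1.0, -0.018], [-1.0, 0.001, 0.002], [-0.002, 0.018, -1.0]]
wrist_force: [-13.7, -0.5, 12.4]
gripper_width: 1.002
gripper_force: 7.2
```

Request:
drive_tool([
  {"delta_pos": [0,-2.5,0],"turn": 0,"claw": 1},
  {"delta_pos": [0,-2.5,0],"turn": 0,"claw": 1},
])

```text
time_s: 7.78
tcp_pos: [0.5121, -0.2121, 0.0286]
ee_rot: [[-0.002, -1.0, -0.019], [-1.0, 0.002, 0.002], [-0.002, 0.019, -1.0]]
wrist_force: [-13.9, -0.6, 11.3]
gripper_width: 1.002
gripper_force: 6.8
```

Request:
drive_tool([
  {"delta_pos": [0,-2.5,0],"turn": 0,"claw": 1},
  {"delta_pos": [0,-2.5,0],"turn": 0,"claw": 1},
])

```text
time_s: 8.02
tcp_pos: [0.5172, -0.2121, 0.0287]
ee_rot: [[-0.002, -1.0, -0.018], [-1.0, 0.002, 0.002], [-0.002, 0.018, -1.0]]
wrist_force: [-12.7, 0.5, 11.4]
gripper_width: 1.0
gripper_force: 6.6
```

W2 drags hard: about 13 N, including extra load from the finger bearing on its base. That gives a friction coefficient of about 0.65, so W2 is the fresh one. W3 showed only about 1 N. Next I'll back off, centre and grip W2.

Request:
drive_tool([
  {"delta_pos": [0,4,0],"turn": 0,"claw": 1},
  {"delta_pos": [0,4,-2],"turn": 0,"claw": 1},
  {"delta_pos": [0,10,-3],"turn": 0,"claw": 1},
  {"delta_pos": [0,11,0],"turn": 0,"claw": 1},
  {"delta_pos": [0,0,0],"turn": 0,"claw": 1},
  {"delta_pos": [0,0,0],"turn": 0,"claw": 0.6},
  {"delta_pos": [0,0,0],"turn": 0,"claw": 0.5},
  {"delta_pos": [0,0,0],"turn": 0,"claw": 0.42},
  {"delta_pos": [0,0,0],"turn": 0,"claw": 0.42},
])

```text
time_s: 9.15
tcp_pos: [0.4968, -0.2122, 0.0345]
ee_rot: [[0.0, -1.0, -0.0], [-1.0, -0.0, -0.0], [0.0, 0.0, -1.0]]
wrist_force: [-0.5, 0.2, -1.0]
gripper_width: 0.632
gripper_force: 0.0
```

Request:
drive_tool([
  {"delta_pos": [0,0,0],"turn": 0,"claw": 0.38},
  {"delta_pos": [0,0,0],"turn": 0,"claw": 0.34},
  {"delta_pos": [0,0,0],"turn": 0,"claw": 0},
  {"delta_pos": [0,0,0],"turn": 0,"claw": 0},
  {"delta_pos": [0,0,0],"turn": 0,"claw": 0},
  {"delta_pos": [0,0,0],"turn": 0,"claw": 0},
])

```text
time_s: 9.9
tcp_pos: [0.4885, -0.212, 0.0337]
ee_rot: [[-0.002, -1.0, -0.017], [-1.0, 0.002, 0.002], [-0.002, 0.017, -1.0]]
wrist_force: [-12.9, 0.3, 9.5]
gripper_width: 0.312
gripper_force: 30.0
```

Request:
drive_tool([
  {"delta_pos": [0,8,-2],"turn": 0,"claw": 0},
  {"delta_pos": [0,0,-6],"turn": 0,"claw": 0},
  {"delta_pos": [0,0,-12],"turn": 0,"claw": 0},
  {"delta_pos": [0,0,-20],"turn": 0,"claw": 0},
  {"delta_pos": [0,0,-30],"turn": 0,"claw": 0},
  {"delta_pos": [0,0,-35],"turn": 0,"claw": 0},
  {"delta_pos": [0,0,-35],"turn": 0,"claw": 0},
  {"delta_pos": [0,0,-25],"turn": 0,"claw": 0},
  {"delta_pos": [0,0,0],"turn": 0,"claw": 0},
])

```text
time_s: 11.02
tcp_pos: [0.4904, -0.2123, 0.202]
ee_rot: [[0.0, -1.0, 0.007], [-1.0, -0.0, -0.001], [0.001, -0.007, -1.0]]
wrist_force: [0.7, -0.5, -9.7]
gripper_width: 0.314
gripper_force: 30.0
```

Request:
drive_tool([
  {"delta_pos": [-20,1,0],"turn": 0,"claw": 0},
  {"delta_pos": [-40,1,0],"turn": 0,"claw": 0},
  {"delta_pos": [-50,2,0],"turn": 0,"claw": 0},
  {"delta_pos": [-52,2,0],"turn": 0,"claw": 0},
  {"delta_pos": [-52,2,0],"turn": 0,"claw": 0},
  {"delta_pos": [-52,2,0],"turn": 0,"claw": 0},
  {"delta_pos": [-52,2,0],"turn": 0,"claw": 0},
  {"delta_pos": [-52,2,0],"turn": 0,"claw": 0},
  {"delta_pos": [-52,1,0],"turn": 0,"claw": 0},
  {"delta_pos": [-50,1,0],"turn": 0,"claw": 0},
  {"delta_pos": [-35,0,0],"turn": 0,"claw": 0},
  {"delta_pos": [-21,0,0],"turn": 0,"claw": 0},
])

```text
time_s: 12.52
tcp_pos: [0.4716, 0.3171, 0.1974]
ee_rot: [[0.001, -1.0, -0.003], [-1.0, -0.001, -0.002], [0.002, 0.003, -1.0]]
wrist_force: [0.7, -1.0, -9.3]
gripper_width: 0.312
gripper_force: 30.0
```

Request:
drive_tool([
  {"delta_pos": [0,0,0],"turn": 0,"claw": 0},
  {"delta_pos": [0,0,0],"turn": 0,"claw": 0},
])

```text
time_s: 12.78
tcp_pos: [0.4721, 0.3146, 0.1985]
ee_rot: [[-0.001, -1.0, -0.002], [-1.0, 0.001, -0.002], [0.002, 0.002, -1.0]]
wrist_force: [0.3, -0.1, -9.6]
gripper_width: 0.314
gripper_force: 30.0
```

Run:
```python
from h import *
print(monitor.sense()["tcp_pos"],monitor.sense()["joints"])
c=cap("side");save(c,"s2.png");P=cloud(c);m=(c["color"].max(2)<85)&(P[...,2]>.165)&(P[...,2]<.215)&(abs(P[...,0]-.474)<.06)&(abs(P[...,1]-.32)<.06)
q=P[m];print(len(q),q.min(0),q.max(0))
k=cv2.resize(c["color"][180:400,200:440,::-1],(720,600)) ;cv2.imwrite("pics/s2c.png",k)
```

```text
[0.47210359 0.31458859 0.19853069] [ 5.00276741e+01  1.75952714e+01 -9.79197451e+00 -2.06776289e-02
 -6.27786637e+01 -5.00570740e+01]
1048 [0.42817354 0.27129168 0.1709593 ] [0.51581113 0.35576581 0.21473609]
```

View pics/s2c.png

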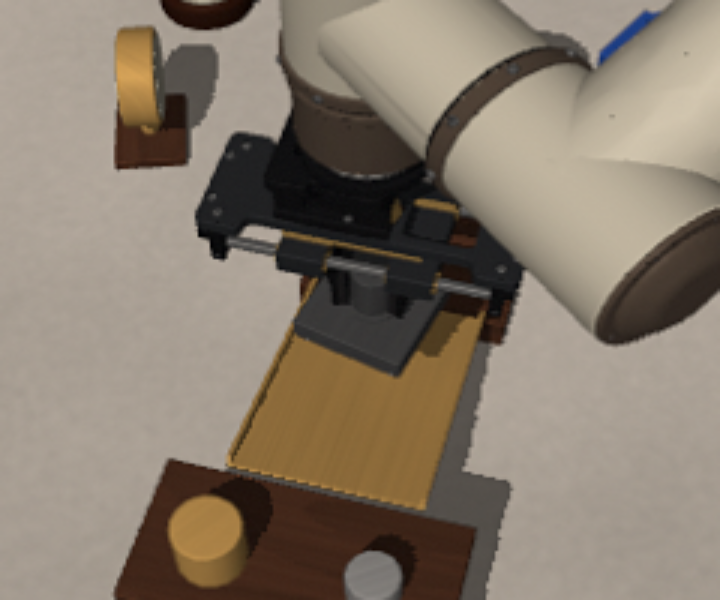

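The weight is held level over the middle of the chute, with its base at about (370,330) in the crop and yawed about 12°. I'll lower it and watch the force.

Request:
drive_tool([
  {"delta_pos": [0,-1,15],"turn": 0,"claw": 0},
  {"delta_pos": [0,-1,20],"turn": 0,"claw": 0},
  {"delta_pos": [0,0,18],"turn": 0,"claw": 0},
  {"delta_pos": [0,0,8],"turn": 0,"claw": 0},
  {"delta_pos": [0,0,4],"turn": 0,"claw": 0},
  {"delta_pos": [0,0,2],"turn": 0,"claw": 0},
  {"delta_pos": [0,0,2],"turn": 0,"claw": 0},
  {"delta_pos": [0,0,1],"turn": 0,"claw": 0},
])

```text
time_s: 13.82
tcp_pos: [0.4748, 0.3159, 0.1299]
ee_rot: [[-0.0, -1.0, 0.0], [-1.0, 0.0, 0.001], [-0.001, -0.0, -1.0]]
wrist_force: [0.2, 0.1, -8.3]
gripper_width: 0.316
gripper_force: 30.0
```

Request:
drive_tool([
  {"delta_pos": [0,0,1],"turn": 0,"claw": 0},
  {"delta_pos": [0,0,1],"turn": 0,"claw": 0},
  {"delta_pos": [0,0,1],"turn": 0,"claw": 0},
  {"delta_pos": [0,0,0],"turn": 0,"claw": 0},
])

```text
time_s: 14.32
tcp_pos: [0.4748, 0.3158, 0.1266]
ee_rot: [[0.0, -1.0, 0.0], [-1.0, -0.0, 0.0], [-0.0, -0.0, -1.0]]
wrist_force: [-0.3, 0.4, -8.7]
gripper_width: 0.312
gripper_force: 30.0
```

Request:
drive_tool([
  {"delta_pos": [0,0,1],"turn": 0,"claw": 0},
  {"delta_pos": [0,0,1],"turn": 0,"claw": 0},
  {"delta_pos": [0,0,0],"turn": 0,"claw": 0},
])

```text
time_s: 14.7
tcp_pos: [0.475, 0.3155, 0.1254]
ee_rot: [[0.0, -1.0, 0.001], [-1.0, -0.0, -0.0], [0.0, -0.001, -1.0]]
wrist_force: [0.1, -3.4, -2.1]
gripper_width: 0.313
gripper_force: 30.0
```

Request:
drive_tool([
  {"delta_pos": [0,0,1],"turn": 0,"claw": 0},
  {"delta_pos": [0,0,1],"turn": 0,"claw": 0},
  {"delta_pos": [0,0,0],"turn": 0,"claw": 0},
])

```text
time_s: 15.08
tcp_pos: [0.4757, 0.3151, 0.124]
ee_rot: [[0.0, -1.0, 0.002], [-1.0, -0.0, -0.001], [0.001, -0.002, -1.0]]
wrist_force: [0.3, -6.2, 3.0]
gripper_width: 0.313
gripper_force: 30.0
```

Request:
drive_tool([
  {"delta_pos": [0,0,1],"turn": 0,"claw": 0},
  {"delta_pos": [0,0,1],"turn": 0,"claw": 0},
  {"delta_pos": [0,0,0],"turn": 0,"claw": 0},
])

```text
time_s: 15.45
tcp_pos: [0.4763, 0.3144, 0.1226]
ee_rot: [[0.0, -1.0, 0.003], [-1.0, -0.0, -0.002], [0.002, -0.003, -1.0]]
wrist_force: [3.2, -8.5, 4.6]
gripper_width: 0.308
gripper_force: 30.0
```

Request:
drive_tool([
  {"delta_pos": [0,0,1],"turn": 0,"claw": 0},
  {"delta_pos": [0,0,1],"turn": 0,"claw": 0},
  {"delta_pos": [0,0,0],"turn": 0,"claw": 0},
])

```text
time_s: 15.82
tcp_pos: [0.4767, 0.3139, 0.1208]
ee_rot: [[0.0, -1.0, 0.003], [-1.0, -0.0, -0.003], [0.003, -0.003, -1.0]]
wrist_force: [4.1, -10.8, 5.0]
gripper_width: 0.315
gripper_force: 30.0
```

Request:
drive_tool([
  {"delta_pos": [1,0,1],"turn": 0,"claw": 0},
  {"delta_pos": [1,0,1],"turn": 0,"claw": 0},
  {"delta_pos": [0,0,0],"turn": 0,"claw": 0},
])

```text
time_s: 16.2
tcp_pos: [0.4765, 0.3126, 0.1189]
ee_rot: [[0.0, -1.0, 0.003], [-1.0, -0.0, -0.001], [0.001, -0.003, -1.0]]
wrist_force: [1.7, -8.5, 5.6]
gripper_width: 0.316
gripper_force: 30.0
```

Request:
drive_tool([
  {"delta_pos": [1,0,1],"turn": 0,"claw": 0},
  {"delta_pos": [1,0,1],"turn": 0,"claw": 0},
  {"delta_pos": [0,0,0],"turn": 0,"claw": 0},
])

```text
time_s: 16.58
tcp_pos: [0.4762, 0.3112, 0.1172]
ee_rot: [[0.001, -1.0, 0.003], [-1.0, -0.001, 0.0], [-0.0, -0.003, -1.0]]
wrist_force: [-0.7, -7.0, 6.2]
gripper_width: 0.316
gripper_force: 30.0
```

Run:
```python
from h import *
c=cap("side");k=cv2.resize(c["color"][210:360,240:400,::-1],(640,600),interpolation=cv2.INTER_CUBIC) ;cv2.imwrite("pics/s3c.png",k)
P=cloud(c);m=(c["color"].max(2)<85)&(abs(P[...,0]-.474)<.06)&(abs(P[...,1]-.335)<.05)&(P[...,2]>.09)&(P[...,2]<.132)
q=P[m];q=q[q[:,1]>.33];A=np.c_[q[:,:2],np.ones(len(q))];k=np.linalg.lstsq(A,q[:,2],rcond=None)[0]
for _ in range(4):
  e=abs(A@k-q[:,2])<.004;k=np.linalg.lstsq(A[e],q[e,2],rcond=None)[0]
print(len(q),e.sum(),k,np.degrees(np.arctan(k[:2])))
```

```text
467 303 [-0.01783939 -0.19098888  0.18728134] [ -1.02201323 -10.81264158]
```

View pics/s3c.png

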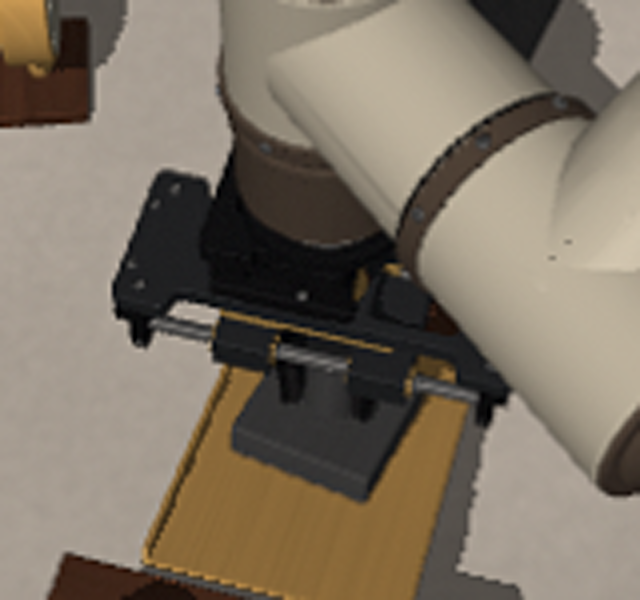

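Request:
drive_tool([
  {"delta_pos": [0.5,0,1],"turn": 0,"claw": 0},
  {"delta_pos": [0,0,1],"turn": 0,"claw": 0},
  {"delta_pos": [0,0,0],"turn": 0,"claw": 0},
])

```text
time_s: 17.0
tcp_pos: [0.4761, 0.31, 0.1154]
ee_rot: [[0.001, -1.0, 0.003], [-1.0, -0.001, -0.002], [0.002, -0.003, -1.0]]
wrist_force: [0.5, -9.7, 8.8]
gripper_width: 0.312
gripper_force: 30.0
```

Request:
drive_tool([
  {"delta_pos": [0.5,0,1],"turn": 0,"claw": 0},
  {"delta_pos": [0,0,1],"turn": 0,"claw": 0},
  {"delta_pos": [0,0,0],"turn": 0,"claw": 0},
])

```text
time_s: 17.38
tcp_pos: [0.4761, 0.3089, 0.1136]
ee_rot: [[0.001, -1.0, 0.003], [-1.0, -0.001, -0.003], [0.003, -0.003, -1.0]]
wrist_force: [0.5, -10.7, 10.5]
gripper_width: 0.313
gripper_force: 30.0
```

Run:
```python
from h import *
c=cap("side");P=cloud(c)
# base upper face region: crop px (300,425) in the last crop -> full
for (a,b) in [(260,420),(300,430),(340,450),(370,460),(390,440),(300,455),(330,420)]:
    u,v=240+a/4,210+b/4;print((a,b),P[int(v),int(u)].round(4),c["color"][int(v),int(u)])
```

```text
(260, 420) [0.5063 0.3321 0.1135] [47 47 45]
(300, 430) [0.4858 0.3309 0.1126] [46 45 45]
(340, 450) [0.4633 0.3375 0.1146] [46 46 46]
(370, 460) [0.4483 0.3403 0.1143] [48 48 48]
(390, 440) [0.4417 0.325  0.1103] [37 37 37]
(300, 455) [0.4818 0.3452 0.1158] [57 56 56]
(330, 420) [0.4733 0.323  0.1128] [49 48 48]
```

Request:
drive_tool([
  {"delta_pos": [1,0,1],"turn": 0,"claw": 0},
  {"delta_pos": [1,0,1],"turn": 0,"claw": 0},
  {"delta_pos": [0,0,0],"turn": 0,"claw": 0},
])

```text
time_s: 17.8
tcp_pos: [0.4762, 0.3083, 0.1127]
ee_rot: [[0.001, -1.0, 0.004], [-1.0, -0.001, 0.0], [-0.0, -0.004, -1.0]]
wrist_force: [-2.9, -7.3, 14.6]
gripper_width: 0.316
gripper_force: 30.0
```

```bash
cat > fit.py <<'E'
from h import *
c=cap("side");P=cloud(c);C=c["color"].astype(int)
m=(C.max(2)<75)&(np.ptp(C,2)<8)&(abs(P[...,0]-.475)<.05)&(P[...,1]>.318)&(P[...,1]<.362)&(P[...,2]>.104)&(P[...,2]<.124)
q=P[m];A=np.c_[q[:,0]-.475,q[:,1]-.33,np.ones(len(q))]
g=np.random.default_rng(0);best=None
for _ in range(400):
    i=g.choice(len(q),3,False)
    try:k=np.linalg.solve(A[i],q[i,2])
    except Exception: continue
    if abs(k[:2]).max()>.6: continue
    e=abs(A@k-q[:,2])<.0015
    if best is None or e.sum()>best.sum():best=e
k=np.linalg.lstsq(A[best],q[best,2],rcond=None)[0]
print(len(q),best.sum(),k.round(4),np.degrees(np.arctan(k[:2])),q[best].min(0),q[best].max(0))
b=(C[...,0]-C[...,2]>60)&(abs(P[...,0]-.474)<.05)&(P[...,1]>.25)&(P[...,1]<.42)&(P[...,2]<.13)
q=P[b];A=np.c_[q[:,0]-.475,q[:,1]-.33,np.ones(len(q))]
print("bed",np.linalg.lstsq(A,q[:,2],rcond=None)[0].round(4))
E
python3 fit.py
```

```text
589 273 [0.0082 0.2146 0.1128] [ 0.46875109 12.11378195] [0.44179453 0.31807405 0.10902573] [0.51745217 0.35275984 0.11745326]
bed [0.0014 0.3235 0.0881]
```

Request:
drive_tool([
  {"delta_pos": [1,0,0],"turn": 0,"claw": 0},
  {"delta_pos": [1,0,0],"turn": 0,"claw": 0},
  {"delta_pos": [1,0,0],"turn": 0,"claw": 0},
  {"delta_pos": [1,0,0],"turn": 0,"claw": 0},
  {"delta_pos": [0,0,0],"turn": 0,"claw": 0},
])

```text
time_s: 18.48
tcp_pos: [0.4763, 0.3081, 0.1127]
ee_rot: [[0.001, -1.0, 0.006], [-1.0, -0.001, 0.007], [-0.007, -0.006, -1.0]]
wrist_force: [-5.7, 1.9, 11.7]
gripper_width: 0.31
gripper_force: 30.0
```

```bash
python3 fit.py
```

```text
578 285 [0.0125 0.3041 0.1128] [ 0.71581452 16.91306016] [0.44034603 0.31834804 0.10801376] [0.5173363  0.35125946 0.11960563]
bed [0.0012 0.3218 0.0882]
```

Request:
drive_tool([
  {"delta_pos": [0,1.5,-1.5],"turn": 0,"claw": 0},
  {"delta_pos": [0,1.5,-1.5],"turn": 0,"claw": 0},
  {"delta_pos": [0,0,-1],"turn": 0,"claw": 0},
  {"delta_pos": [0,0,0],"turn": 0,"claw": 0},
])

```text
time_s: 19.02
tcp_pos: [0.4716, 0.3047, 0.112]
ee_rot: [[-0.0, -1.0, -0.001], [-1.0, 0.0, -0.0], [0.0, 0.001, -1.0]]
wrist_force: [1.2, 1.2, -2.0]
gripper_width: 0.312
gripper_force: 30.0
```

Request:
drive_tool([
  {"delta_pos": [0,0,0],"turn": 0,"claw": 0.35},
  {"delta_pos": [0,0,0],"turn": 0,"claw": 0.4},
  {"delta_pos": [0,0,0],"turn": 0,"claw": 0.5},
  {"delta_pos": [0,0,0],"turn": 0,"claw": 0.6},
])

```text
time_s: 19.52
tcp_pos: [0.4716, 0.3047, 0.1127]
ee_rot: [[0.0, -1.0, 0.0], [-1.0, -0.0, -0.0], [0.0, -0.0, -1.0]]
wrist_force: [-0.3, 0.3, 0.1]
gripper_width: 0.535
gripper_force: 0.0
```

```bash
python3 fit.py
```

```text
492 239 [-0.0064  0.2502  0.1128] [-0.36628674 14.0487132 ] [0.43653271 0.31816625 0.10870013] [0.5140776  0.34753909 0.11829175]
bed [-0.0008  0.322   0.0881]
```

Request:
drive_tool([
  {"delta_pos": [0,0,0],"turn": 0,"claw": 0.8},
  {"delta_pos": [0,0,0],"turn": 0,"claw": 1},
  {"delta_pos": [0,0,0],"turn": 0,"claw": 1},
  {"delta_pos": [0,0,-10],"turn": 0,"claw": 1},
  {"delta_pos": [0,0,-30],"turn": 0,"claw": 1},
  {"delta_pos": [0,0,-40],"turn": 0,"claw": 1},
  {"delta_pos": [0,0,-40],"turn": 0,"claw": 1},
  {"delta_pos": [50,0,0],"turn": 0,"claw": 1},
  {"delta_pos": [60,0,0],"turn": 0,"claw": 1},
  {"delta_pos": [60,0,0],"turn": 0,"claw": 1},
  {"delta_pos": [60,0,0],"turn": 0,"claw": 1},
  {"delta_pos": [0,0,0],"turn": 0,"claw": 1},
])

```text
time_s: 21.08
tcp_pos: [0.4712, 0.0716, 0.2336]
ee_rot: [[-0.005, -1.0, 0.001], [-1.0, 0.005, 0.0], [-0.0, -0.001, -1.0]]
wrist_force: [1.4, 0.2, 0.1]
gripper_width: 0.998
gripper_force: 0.0
```

Run:
```python
from h import *
for n in("top","side"):
    c=cap(n);save(c,n+"9.png");P=cloud(c);C=c["color"].astype(int)
    m=(C.max(2)<90)&(np.ptp(C,2)<14)&(abs(P[...,0]-.472)<.055)&(P[...,1]>.26)&(P[...,1]<.38)&(P[...,2]>.09)&(P[...,2]<.16)
    q=P[m];o=np.array([.474,.331,.086]);nn=np.array([0,-.309,.951]);ex=np.array([0,-.951,-.309])
    d=(q-o)@nn;x=(q-o)@ex;top=abs(d-.0645)<.006;f=abs(d-.0245)<.006
    print(n,len(q),"post x,y",x[top].mean(),q[top,0].mean(),"d",d[top].max(),"base",cv2.minAreaRect(np.c_[x[f],q[f,0]].astype(np.float32)*1000))
    A=np.c_[x[f],q[f,0]-.474,np.ones(f.sum())];print(np.linalg.lstsq(A,d[f],rcond=None)[0])
    cv2.imwrite("pics/end_%s.png"%n,c["color"][:,:,::-1])
```

```text
<stdin>:7: RuntimeWarning: Mean of empty slice.
  ret = ret.dtype.type(ret / rcount)
Traceback (most recent call last):
ValueError: zero-size array to reduction operation maximum which has no identity
```

Run:
```python
from h import *
for n in("side","top"):
    c=cap(n);save(c,n+"10.png");P=cloud(c);C=c["color"].astype(int)
    m=(C.max(2)<95)&(np.ptp(C,2)<14)&(abs(P[...,0]-.472)<.055)&(P[...,1]>.24)&(P[...,1]<.38)&(P[...,2]>.09)&(P[...,2]<.17)
    q=P[m];o=np.array([.474,.331,.086]);nn=np.array([0,-.309,.951]);ex=np.array([0,-.951,-.309])
    d=(q-o)@nn;x=(q-o)@ex;print(n,len(q))
    top=abs(d-.0645)<.006;f=abs(d-.0245)<.005
    if f.sum()>20:
      print("post",top.sum(),x[top].mean(),q[top,0].mean(),"base",f.sum(),cv2.minAreaRect(np.c_[x[f],q[f,0]].astype(np.float32)*1000))
      A=np.c_[x[f],q[f,0]-.474,np.ones(f.sum())];print(np.linalg.lstsq(A,d[f],rcond=None)[0])
```

```text
side 1253
post 125 0.015533759647881762 0.4714097460488582 base 817 ((17.12674903869629, 471.38275146484375), (77.63944244384766, 76.79029846191406), 79.43944549560547)
[0.0183083  0.00318255 0.02562437]
top 0
```

View pics/side10.png

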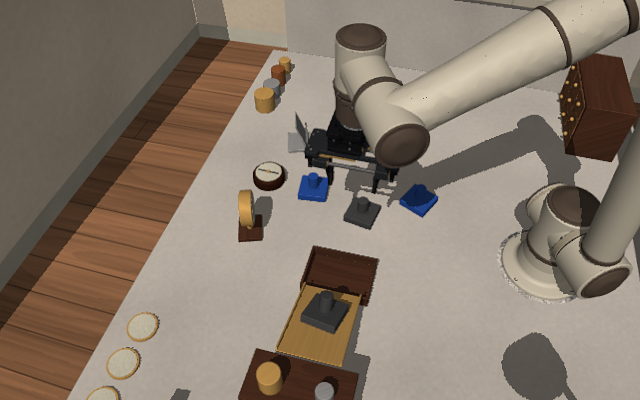

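The weight stands flat on the chute at (325,310), about 16 mm downhill of centre and within limits. I'll check that it isn't creeping and that the other two stand.

Request:
drive_tool([
  {"delta_pos": [0,30,-30],"turn": 0,"claw": 1},
  {"delta_pos": [0,30,-30],"turn": 0,"claw": 1},
  {"delta_pos": [0,30,-30],"turn": 0,"claw": 1},
  {"delta_pos": [0,0,-30],"turn": 0,"claw": 1},
  {"delta_pos": [0,0,0],"turn": 0,"claw": 1},
  {"delta_pos": [0,0,0],"turn": 0,"claw": 1},
  {"delta_pos": [0,0,0],"turn": 0,"claw": 1},
  {"delta_pos": [0,0,0],"turn": 0,"claw": 1},
  {"delta_pos": [0,0,0],"turn": 0,"claw": 1},
  {"delta_pos": [0,0,0],"turn": 0,"claw": 1},
  {"delta_pos": [0,0,0],"turn": 0,"claw": 1},
  {"delta_pos": [0,0,0],"turn": 0,"claw": 1},
])

```text
time_s: 22.72
tcp_pos: [0.3817, 0.0747, 0.3526]
ee_rot: [[-0.0, -1.0, 0.0], [-1.0, 0.0, 0.0], [-0.0, -0.0, -1.0]]
wrist_force: [0.2, -0.1, 0.3]
gripper_width: 1.003
gripper_force: 0.0
```

Run:
```python
from h import *
c=cap("side");P=cloud(c);C=c["color"].astype(int);dk=(C.max(2)<95)&(np.ptp(C,2)<14)
m=dk&(abs(P[...,0]-.472)<.055)&(P[...,1]>.24)&(P[...,1]<.38)&(P[...,2]>.09)&(P[...,2]<.17)
q=P[m];o=np.array([.474,.331,.086]);nn=np.array([0,-.309,.951]);ex=np.array([0,-.951,-.309])
d=(q-o)@nn;x=(q-o)@ex;f=abs(d-.0245)<.005;t=abs(d-.0645)<.006
print(monitor.sense()["time_s"],cv2.minAreaRect(np.c_[x[f],q[f,0]].astype(np.float32)*1000),x[t].mean())
for X,Y in((.461,-.039),(.498,-.356)):
    q=P[dk&(abs(P[...,0]-X)<.05)&(abs(P[...,1]-Y)<.05)&(P[...,2]>.01)&(P[...,2]<.08)]
    a=q[q[:,2]>.056];print(len(q),len(a),a.mean(0) if len(a) else "",q[:,2].max() if len(q) else "")
save(c,"side11.png")
```

```text
22.775 ((17.114665985107422, 472.0620422363281), (77.35074615478516, 77.50001525878906), 79.93607330322266) 0.015801964679195785
760 84 [ 0.46199487 -0.03712621  0.06436197] 0.07079719943639606
214 0  0.03217264785861662
```

Run:
```python
from h import *
c=cap("top");P=cloud(c);C=c["color"].astype(int);dk=(C.max(2)<100)&(np.ptp(C,2)<14)
q=P[dk&(abs(P[...,0]-.498)<.05)&(abs(P[...,1]+.356)<.05)&(P[...,2]>.012)&(P[...,2]<.08)]
a=q[q[:,2]>.056];b=q[q[:,2]<.032]
print(len(a),a.mean(0) if len(a) else "",len(b),np.linalg.lstsq(np.c_[b[:,:2],np.ones(len(b))],b[:,2],rcond=None)[0] if len(b) else "")
```

```text
102 [ 0.49637548 -0.35589298  0.06326735] 790 [ 0.00721072 -0.01109499  0.01616887]
```

All three stand as required, so I'm handing in.

```bash
python3 -c "
from station import ticket
print(ticket.finish_job())"
```

```text
the job is handed in; nothing more can be done
None
```

I stood the gripping weight (the middle one of the row) on the brass chute, where it holds by itself about 16 mm downhill of centre, left the other two upright on the worktop, and handed the job in at about 23 s; the hand-in returned no verdict.

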